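Seat the portafilter and snap the clamp shut

ROBOT

A 7-joint arm with a two-finger parallel gripper is mounted at the origin on the work surface. World frame = base frame: x ahead of the robot, y to its left, z up, the work surface at z = 0. Lengths are in m, angles in rad, forces in N, time in s.
With the tool pointing down it reaches from about 0.4 to 0.85 m from the base axis. Payload 10.4 kg.
Tool frame: the origin (TCP) lies at the very end of the fingers, on their centre line; the grasp point (between the pads) lies 19 mm behind it; y points along the fingers, z is the direction in which the jaws open and shut, and the axes are right-handed (so a half turn about y gives the same grasp; the last joint's range is limited). The gripper opens to 85 mm and grips with 20 to 120 N. Pads are 22 mm wide; open, the fingers measure 114 mm over their backs; the gripper's body (76 mm by 85 mm) begins 54 mm behind the grasp point. The pads swing forward as they close: fully open they stand 13 mm farther back than shut.
Start: joints at [-1.251, 0.332, -0.065, 1.46, 0.022, 1.35, -0.088], TCP at [0.21, 0.589, 0.231] pointing down, gripper open.
Joint ranges: [-2.6, 2.6], [-0.5, 2.12], [-1.47, 1.34], [0.16, 2.42], [-1.27, 4.41], [0.06, 2.06], [-2.6, 2.6]. Speed limits (rad/s): [2.22, 2.22, 2.79, 2.79, 3.14, 3.14, 3.14].

INTERFACE

Orientations are given as a unit quaternion [x, y, z, w].
In Python, from workcell import manip gives the robot as it stands.
- The arm moves only by the tool arm_command, never from a script. Its argument "commands" is a list that holds one entry, the list of rows, each a list of 6 numbers: the shift along the world's x, y, z in cm, then the turn, a rotation vector about the world's x, y, z in degrees. A call has 1 to 20 rows; each row is the pose to reach, as a shift and turn from the pose commanded when the call began; what a row does not reach only later rows make up. A row lasts 1/10 s, in which the tool goes at most 50 mm and 8.59 degrees, less where a joint would pass 70% of its speed; a pose out of reach is approached as far as the arm can. A call with a gripper value outside its range is refused whole. "claw" is the finger opening in cm, from 0 to 8.54, set as the call begins (left out, the last holds). The fingers move at their own pace and stop on an object; "newtons" is the grip in N (left out, the last holds). Time passes only in rows, so rows that repeat a pose let the fingers close. It gives the time, the measured TCP pose, the force and the opening at its end, in the units of the state.
- manip.get_obs(): the state, without advancing time (a new reading comes with each control period).
- manip.camera(name): name is "scene" or "top" or "wrist"; returns a dict with "pixels" (384x512x3 uint8, blue, green, red), "depth" (384x512 float32, m along the optical axis (not along the pixel's ray), 0 where there is no reading), "K" (3x3 intrinsics, pixels), "rvec" (rotation vector, rad) and "tvec" (3), from world to camera coordinates, as OpenCV has them. Camera axes: x right, y down, z forward; pixel columns grow to the right and rows downward; lengths in m; the calibration is good to about 2 mm. The wrist camera is an equidistant fisheye: a pixel r from the principal point sees the ray r / f radians off the axis. A picture is of the moment at which its call begins.
- manip.hand_in(): hands the job in, once; it reports no verdict.
Trained networks look in the newest picture that a camera, given by its name, has taken for a name from the list of things; names that differ only in an ending like _2 or _b are one class to them, and where a whole thing is asked for, a point or a joint stands for the part that bears it (a point fixed in the world has none). Each returns a list of dicts, best first, with "p" (0 to 1); they miss things now and then, are a little off and sometimes report something else, mostly with a low value. They report only what shows in the picture. A call takes as long as a camera call. They do not tell look-alikes from the thing itself.
- manip.masks_of(camera, thing): "mask" (384x512 bool, what is visible of it) and "bbox" ([left, top, right, bottom] in pixels, round what is visible of it).
The state is a dict: "clock": time; "joint_pos": joint angles; "joint_velocities": joint speeds; "tau": joint torques, N m; "position": TCP position; "ee_rot": TCP orientation; "ft_force": force on the tool from outside, world axes, zero at the start; "torque": the same for the moment, N m; "grip_width": opening from 0.0 (shut) to 1.0 (fully open).
Only numpy, scipy, OpenCV 4.12 (cv2) and the standard library are available. Lean on these libraries where they do the work, as an engineer would, in place of code of your own. Each camera call takes 0.05 s, during which the arm holds its last target.

TASK

At the espresso bar's tamping station, push the portafilter along its channel by the end of its handle until its round head is fully home against the back stop. Then push the clamp's lever over past centre so that it snaps into its locked position, with its hook down inside the head. Push gently with the fingers, without gripping or lifting the portafilter, and leave the tamper, milk jug and cup where they stand.

Things in the scene. Friction and masses are not known exactly. Their poses are not given: they have to be found in the camera images.
- station: Fixed tamping station: black base plate 195 x 98 x 8 mm with aluminium fittings. Origin on the counter (z = 0) straight below the head's centre when the portafilter is fully home; x points along the channel to the back stop and clamp, z up. Two rails (gap 74 mm, tops 30 mm up) guide the head from x = -100 to 40 mm. Beyond x = 91 mm the counter is bare, with only the open lever above.
- guide (a point): Point between the two posts that guide the handle, at station x = -95 mm, 34 mm above the counter; the gap is 36 mm wide and the posts' tops are 42 mm up. Its axes are the station's.
- stop (a point): Middle of the back stop's face, which the head meets when home: station x = 35 mm, 30 mm above the counter (top of the stop 44 mm). Its axes are the station's.
- portafilter: Loose portafilter, about 0.5 kg: open steel cup (the head) 70 mm wide, 40 mm tall, wall 4 mm, and a straight handle 28 mm thick along -x, its axis 26 mm above the origin, jutting out over bare counter. Origin: centre of the head's underside, on the 8 mm plate; x points from handle to head, to the back stop; z up. Starts 28 to 55 mm short of home. Sliding it takes about 2 to 5 N.
- handle_end (a point): Centre of the flat end face of the portafilter's handle, 165 mm behind the centre of the head and 34 mm above the counter; its axes are the portafilter's.
- clamp (a joint): Lever angle, rad. 0 = open: lever leans 0.55 rad from upright away from the portafilter (to station +x), hook up. 1.1 = locked: it leans 0.55 rad towards the portafilter (-x), hook down inside the head's rim, 8 mm deep. A spring drives it away from centre (0.55, upright): it stays at either end and, once past centre, snaps on by itself. Starting it takes 2 to 3 N at the grip.
- clamp_hinge (a point): Clamp's hinge axis, along station y, at station x = 64 mm, 56 mm above the counter, between two ears (y from 9 to 17 mm on either side, x from 53 to 79 mm, tops 66 mm up). Its axes are the station's.
- clamp_tip (a point): Centre of the black crossbar grip on the lever: 44 mm long along station y, 18 mm thick, on a 12 mm rod, 90 mm from the hinge. Open it is at station x = 111 mm, 133 mm above the counter; upright, x = 64 mm, 146 mm up; locked, x = 17 mm, 133 mm up. Its axes turn with the lever and equal the station's when open.
- tamper: Loose steel tamper, 58 mm across, 88 mm tall, beside the station; origin under its foot. Leave it alone.
- jug: Loose steel milk jug, about 75 mm across with a handle, 90 mm tall, beside the station; origin under its foot. Leave it alone.
- cup: Loose white cup, 62 mm across with a handle, 60 mm tall, beside the station; origin under its foot. Leave it alone.
Not all that is in view belongs to the job. Of the things that look like the station, the middle-sized one is meant.

How it is judged:
On the way, in this order (a step that is already met when the one before it is completed fails the run):
1. the portafilter's head is home against the back stop (within 4 mm) while the clamp is still open (x of portafilter in the frame of station above -0.004 m and value of joint clamp below 0.5 rad), for 0.1 s.
2. the lever has snapped over into its locked position (value of joint clamp above 1.02 rad), for 0.2 s.
At the end, for the whole second after the job is handed in: The portafilter's head is within 6 mm of fully home, flat on the base plate and at rest; the clamp's lever is locked (joint above 1.02 rad) (x of portafilter in the frame of station above -0.006 m and value of joint clamp above 1.02 rad and angle between portafilter's own z axis and vertical below 0.08 rad and height (world z) of portafilter below 0.013 m and linear speed of portafilter below 0.02 m/s); the robot touches nothing.
It fails at once if the portafilter was lifted (more than 12 mm) or tipped (height (world z) of portafilter above 0.02 m or angle between portafilter's own z axis and vertical above 0.2 rad).
It fails at once if the fingers gripped or rammed the portafilter (over 45 N) (contact force between the fingers and portafilter above 45 N).
It fails at once if the tamper was pushed more than 25 mm away or knocked over (distance of tamper from where it was at the start of the episode above 0.025 m or angle between tamper's own z axis and vertical above 0.4 rad).
It fails at once if the jug was pushed more than 25 mm away or knocked over (distance of jug from where it was at the start of the episode above 0.025 m or angle between jug's own z axis and vertical above 0.4 rad).
It fails at once if the cup was pushed more than 25 mm away or knocked over (distance of cup from where it was at the start of the episode above 0.025 m or angle between cup's own z axis and vertical above 0.4 rad).
It also fails if it takes over 42 s, if anything falls off the work surface, if the arm or the gripper's body presses on something with over 40 N, if the wrist force passes 120 N, or if a joint passes its speed limit or range.

## Working session

There is one attempt and no reset: what is moved stays moved. The work goes in short steps, Python scripts to look and compute and a tool call to move; the robot and the scene stay as the last step left them, time stands still between calls to the robot, and variables do not carry over. Pictures are saved under pics/ and viewed, and the job is handed in when it is done.

Besides the shell and the picture viewer there is one more tool, called after "Call:" by a JSON object that holds its "op" and its "data", one argument or row to a line. arm_command: Moves the arm, as the interface text tells. Its arguments: {"type":"object","properties":{"commands":{"type":"array"},"claw":{"type":"number"},"newtons":{"type":"number"}},"required":["commands"]}

```bash
mkdir -p pics; ls; cat > h.py <<'E'
import numpy as np, cv2
from workcell import manip
def cam(n):
    c=manip.camera(n); return c
def save(c,f,s=1.5):
    cv2.imwrite('pics/'+f,cv2.resize(c['pixels'],None,fx=s,fy=s))
def pts(c):
    # world points for pinhole
    K=np.array(c['K']);d=c['depth'];R,_=cv2.Rodrigues(np.array(c['rvec'],float));t=np.array(c['tvec']).ravel()
    v,u=np.mgrid[0:384,0:512]
    P=np.stack([(u-K[0,2])/K[0,0]*d,(v-K[1,2])/K[1,1]*d,d],-1)
    W=(P-t)@R
    W[d==0]=np.nan
    return W
def proj(c,X):
    p,_=cv2.projectPoints(np.array(X,float).reshape(-1,1,3),np.array(c['rvec'],float),np.array(c['tvec'],float),np.array(c['K'],float),None)
    return p.reshape(-1,2)
E
python3 - <<'E'
from h import *
import pickle
o=manip.get_obs(); print(o)
for n in('scene','top'):
    c=cam(n); save(c,n+'1.png'); 
    pickle.dump(c,open(n+'1.pkl','wb'))
    W=pts(c)
    for t in('station','portafilter','clamp','tamper','jug','cup'):
        for r in manip.masks_of(n,t):
            m=np.array(r['mask'],bool); print(n,t,round(r['p'],2),r['bbox'],m.sum(),np.round(np.nanmedian(W[m],0),3))
E
```

```text
pics
{'clock': 0.0, 'joint_pos': array([-1.25058765,  0.33289565, -0.06471814,  1.46095534,  0.02160896,
        1.34986779, -0.08848339]), 'joint_velocities': array([ 0.00142165, -0.0019807 ,  0.00020732,  0.00071774, -0.00130149,
       -0.00037647,  0.00052719]), 'tau': array([-7.08712832e-04, -6.25444293e+01,  4.85680648e-02, -3.91614532e+01,
        1.61344442e-02,  9.71854432e-03,  4.43860841e-07]), 'position': array([0.20995569, 0.58828451, 0.23049442]), 'ee_rot': array([ 0.69724999, -0.12065115,  0.1205262 , -0.69624649]), 'ft_force': array([-0.58347399, -0.15780685,  0.32557773]), 'torque': array([ 0.01824465, -0.01249947, -0.01560383]), 'grip_width': 0.9949641413805201}
scene station 0.83 [335.6, 176.9, 386.8, 201.4] 619 [0.391 0.288 0.007]
scene station 0.65 [128.3, 127.8, 193.4, 175.7] 1669 [ 0.342 -0.474  0.015]
scene station 0.57 [262.3, 185.5, 333.4, 228.4] 1078 [0.54  0.101 0.019]
scene portafilter 0.97 [243.3, 183.7, 296.0, 212.7] 589 [0.489 0.012 0.037]
scene portafilter 0.74 [263.1, 185.8, 335.3, 228.6] 1146 [0.538 0.104 0.018]
scene portafilter 0.37 [282.2, 231.6,
[... 534 characters left out ...]
09]
top station 0.61 [163.0, 196.2, 230.3, 235.2] 1162 [0.523 0.098 0.013]
top station 0.61 [325.4, 234.2, 398.3, 302.2] 2741 [ 0.313 -0.479  0.013]
top portafilter 0.81 [203.1, 206.6, 253.7, 235.3] 541 [0.49  0.016 0.041]
top clamp 0.78 [328.3, 240.6, 352.5, 267.3] 227 [ 0.376 -0.36   0.174]
top clamp 0.54 [159.2, 198.9, 186.8, 212.9] 196 [0.538 0.173 0.104]
top tamper 0.64 [194.3, 166.1, 205.3, 177.0] 207 [0.674 0.067 0.019]
top tamper 0.22 [160.9, 198.5, 230.2, 233.4] 1061 [0.521 0.101 0.014]
top jug 0.7 [188.5, 249.7, 212.5, 283.6] 467 [0.349 0.075 0.009]
top cup 0.59 [233.5, 168.3, 252.0, 197.1] 282 [ 0.647 -0.089  0.012]
top cup 0.33 [199.1, 207.0, 257.8, 234.2] 640 [0.492 0.01  0.041]
```

View pics/scene1.png

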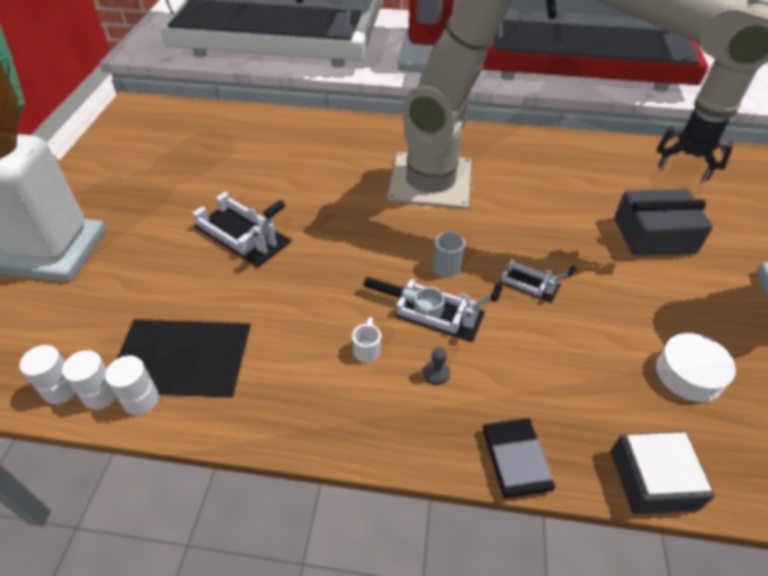

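View pics/top1.png

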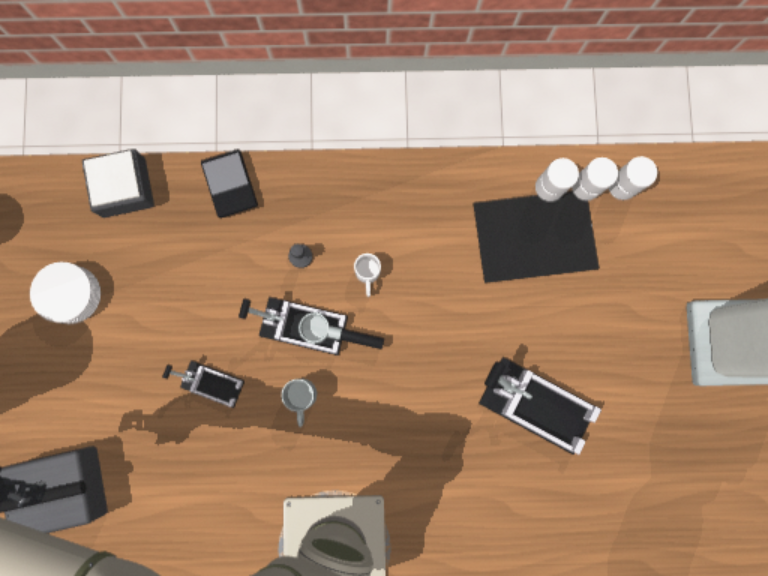

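```bash
python3 - <<'E'
from h import *
import pickle
c=pickle.load(open('top1.pkl','rb'));cv2.imwrite('pics/topz.png',cv2.resize(c['pixels'][150:290,140:290],None,fx=4,fy=4,interpolation=cv2.INTER_CUBIC))
c=pickle.load(open('scene1.pkl','rb'));cv2.imwrite('pics/scenez.png',cv2.resize(c['pixels'][150:270,220:350],None,fx=4.8,fy=4.8,interpolation=cv2.INTER_CUBIC))
E
```

```text
(no output)
```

View pics/topz.png

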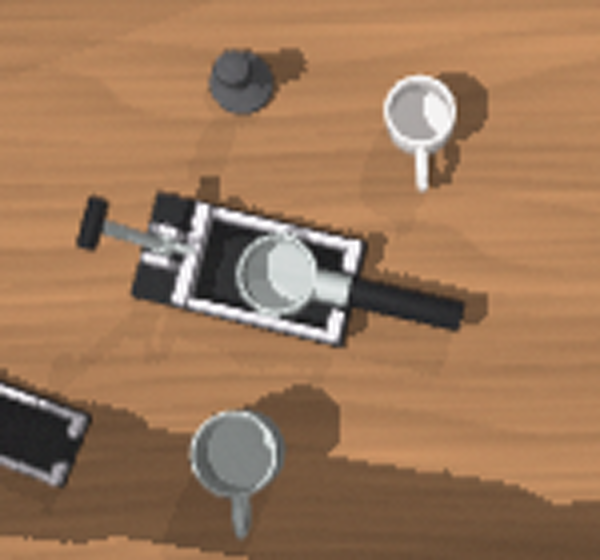

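View pics/scenez.png

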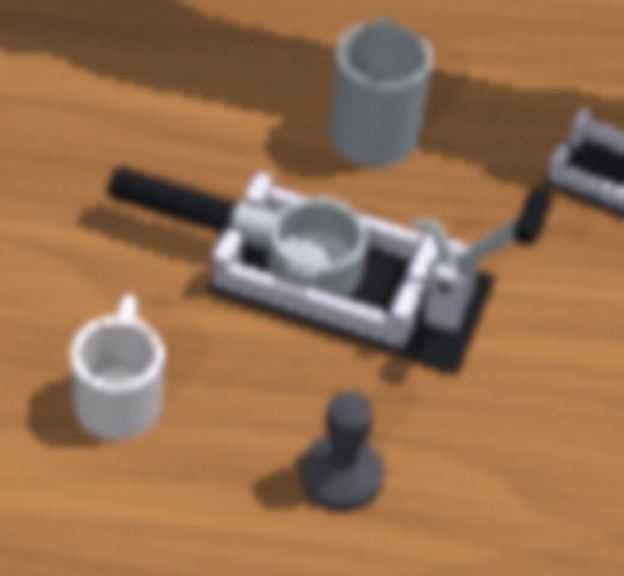

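```bash
cat > fit.py <<'E'
from h import *
import pickle
from scipy.optimize import least_squares
T=pickle.load(open('top1.pkl','rb'));S=pickle.load(open('scene1.pkl','rb'))
zt=lambda p:np.array(p)/4+[140-.375,150-.375]
zs=lambda p:np.array(p)/4.8+[220-.4,150-.4]
def w(s,P):
    c,q=np.cos(s[2]),np.sin(s[2]); P=np.atleast_2d(P)
    return np.c_[s[0]+c*P[:,0]-q*P[:,1],s[1]+q*P[:,0]+c*P[:,1],P[:,2]]
if __name__=='__main__':
    # station pts: (cam, model, pix)
    ob=[(T,(.091,-.049,.008),zt((158,191))),(T,(.091,.049,.008),zt((133,298))),(T,(-.104,.049,.008),zt((344,347))),
        (T,(-.104,-.049,.008),zt((368,240))),(T,(.111,0,.133),zt((92,223))),
        (S,(.091,-.049,.008),zs((459,372))),(S,(.091,.049,.008),zs((494,278))),(S,(-.104,-.049,.008),zs((211,287))),(S,(.111,0,.133),zs((535,214)))]
    # world y flips: check both handedness automatically by yaw only
    def f(s): return np.concatenate([(proj(c,w(s,m))[0]-p) for c,m,p in ob])
    def fsw(s): return np.concatenate([(proj(c,w(s,np.array(m)*[1,-1,1]))[0]-p) for c,m,p in ob])
    for g in(f,fsw):
        r=least_squares(g,[.52,.1,1.4],loss='soft_l1'); print(r.x,r.cost,np.round(r.fun.reshape(-1,2),1).tolist())
E
python3 fit.py
```

```text
[0.51513861 0.07233798 1.31624508] 2.649338860167677 [[-0.2, -0.5], [-0.8, -0.6], [-0.2, -0.2], [0.2, -0.3], [0.4, -0.0], [0.3, -0.7], [0.9, -1.4], [-1.0, -0.4], [-0.3, -0.2]]
[0.56328685 0.07158136 1.76618341] 146.154107042119 [[-1.0, 24.1], [-0.2, -29.3], [0.3, -53.2], [0.1, -0.0], [0.2, 0.4], [2.1, -20.2], [-0.5, 21.6], [-0.8, -0.6], [-0.1, -0.5]]
```

```bash
python3 - <<'E'
from fit import *
s=[.5151,.0723,1.316]
obs=[(T,(-.165,0,.034),zt((461,312))),(S,(-.165,0,.034),zs((119,187)))]
# pf centre from head rim tops (z=.048): rim centre
W=pts(T)
for c,n,p in((T,'T',zt((277,273))),(S,'S',zs((320,225)))):
    # back-project at z
    K=np.array(c['K']);R,_=cv2.Rodrigues(np.array(c['rvec'],float));t=np.array(c['tvec']).ravel()
    def bp(p,z):
        d=R.T@np.linalg.inv(K)@[p[0],p[1],1]; o=-R.T@t; return o+d*(z-o[2])/d[2]
    def st(X):
        co,q=np.cos(s[2]),np.sin(s[2]); dx,dy=X[0]-s[0],X[1]-s[1]; return np.round([co*dx+q*dy,-q*dx+co*dy],4)
    print(n,'rim',bp(p,.048).round(4),st(bp(p,.048)))
    e=zt((463,311)) if n=='T' else zs((112,185))
    print(n,'end',bp(e,.034).round(4),st(bp(e,.034)))
    im=c['pixels'].copy(); k=6; im=cv2.resize(im,None,fx=k,fy=k,interpolation=cv2.INTER_CUBIC)
    def L(P,col,cl=True):
        q=(proj(c,w(s,P))+.5)*k-.5
        cv2.polylines(im,[q.round().astype(int)],cl,col,1,cv2.LINE_AA)
    L([(-.104,-.049,.008),(.091,-.049,.008),(.091,.049,.008),(-.104,.049,.008)],(0,255,0))
    L([(-.1,-.037,.03),(.04,-.037,.03)],(0,0,255),False);L([(-.1,.037,.03),(.04,.037,.03)],(0,0,255),False)
    L([(.064,0,.056),(.111,0,.133)],(255,0,0),False);L([(.111,-.022,.133),(.111,.022,.133)],(255,0,0),False)
    a=np.linspace(0,6.28,40);off=-.037
    L(np.c_[off+.035*np.cos(a),.035*np.sin(a),a*0+.048],(255,255,0)); L([(off-.035,0,.034),(off-.165,0,.034)],(255,255,0),False)
    L([(off-.165,-.014,.034),(off-.165,.014,.034)],(255,255,0),False)
    u,v=(150,185) if n=='T' else (235,175)
    cv2.imwrite(f'pics/ov{n}.png',im[v*k:(v+65)*k,u*k:(u+115)*k])
E
```

```text
T rim [0.5048 0.0382 0.048 ] [-0.0355  0.0014]
T end [ 0.4688 -0.1224  0.034 ] [-0.2    -0.0043]
S rim [0.5002 0.0378 0.048 ] [-0.0372  0.0057]
S end [ 0.4713 -0.1213  0.034 ] [-0.1984 -0.0065]
```

View pics/ovT.png

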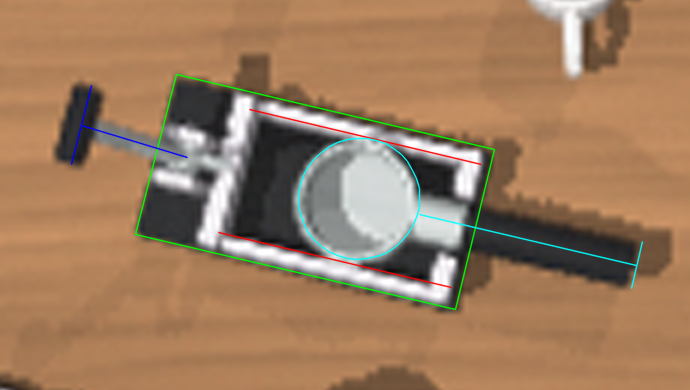

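View pics/ovS.png

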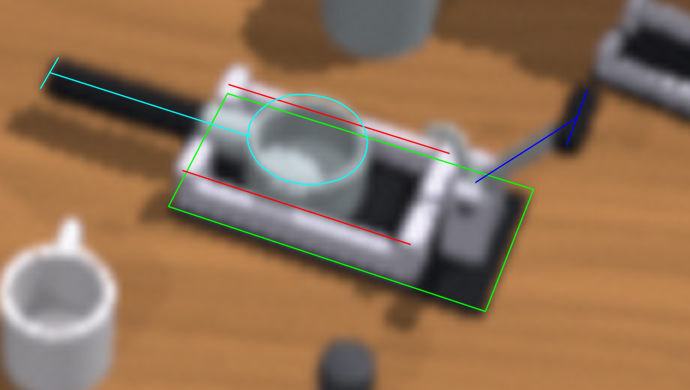

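```bash
python3 - <<'E'
from h import *
from scipy.spatial.transform import Rotation as Ro
o=manip.get_obs();R=Ro.from_quat(o['ee_rot']).as_matrix();print(R.round(3),o['position'],o['clock'])
u=np.array([.252,.968,0]);n=np.array([-.968,.252,0])
a=np.degrees(np.arctan2(R[1,2],R[0,2]));print(a,np.degrees(np.arctan2(n[1],n[0])))
print('end',(np.array([.5151,.0723,0])-.2*u))
E
```

```text
[[ 0.942  0.     0.336]
 [-0.336  0.     0.942]
 [-0.    -1.     0.   ]] [0.21007642 0.58869002 0.23138568] 0.7
70.35707927042738 165.40804379803458
end [ 0.4647 -0.1213  0.    ]
```

Call:
{"op": "arm_command", "data": {
  "commands": [
    [[24,-29,0,0,0,-40],[24,-29,0,0,0,-40],[24,-29,0,0,0,-40],[24,-29,0,0,0,-40],[24,-29,0,0,0,-40],[24,-29,0,0,0,-40],[24,-29,0,0,0,-40],[25.1,-74.6,0,0,0,-85],[25.1,-74.6,0,0,0,-85],[25.1,-74.6,0,0,0,-85],[25.1,-74.6,0,0,0,-85],[25.1,-74.6,0,0,0,-85],[25.1,-74.6,0,0,0,-85],[25.1,-74.6,0,0,0,-85],[25.1,-74.6,0,0,0,-85],[25.1,-74.6,0,0,0,-85],[25.1,-74.6,0,0,0,-85],[25.1,-74.6,0,0,0,-85],[25.1,-74.6,0,0,0,-85]]
  ],
  "claw": 0,
  "newtons": 20
}}

```text
clock: 2.6
position: [0.461, -0.1575, 0.2313]
ee_rot: [-0.432, 0.56, -0.56, 0.432]
ft_force: [-0.1, -0.2, 0.1]
grip_width: 0.003
```

```bash
python3 - <<'E'
from h import *
import pickle
from scipy.spatial.transform import Rotation as Ro
o=manip.get_obs();print(Ro.from_quat(o['ee_rot']).as_matrix().round(3),o['position'])
for n in('wrist','top'):
    c=cam(n); pickle.dump(c,open(n+'2.pkl','wb'))
    if n=='wrist': save(c,'wrist2.png'); print(c['K'],c['rvec'],c['tvec'])
    else: cv2.imwrite('pics/top2z.png',cv2.resize(c['pixels'][170:270,150:290],None,fx=5,fy=5,interpolation=cv2.INTER_CUBIC))
E
```

```text
[[-0.254  0.     0.967]
 [-0.967  0.    -0.254]
 [-0.    -1.     0.   ]] [ 0.46101491 -0.15745012  0.23134649]
[[297.31863964   0.         255.98020984]
 [  0.         297.31863964 190.48988032]
 [  0.           0.           1.        ]] [-2.8047909   0.36335697  0.05843038] [-0.48435984 -0.07229235  0.37015537]
```

View pics/wrist2.png

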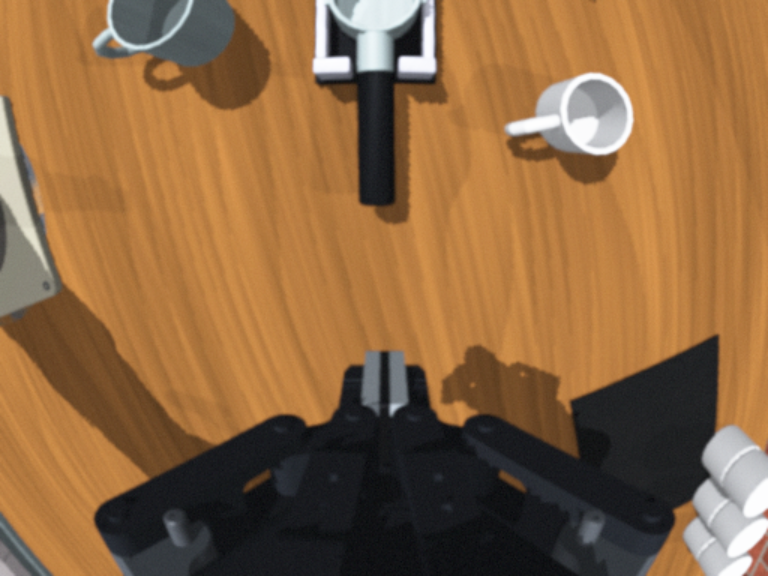

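View pics/top2z.png

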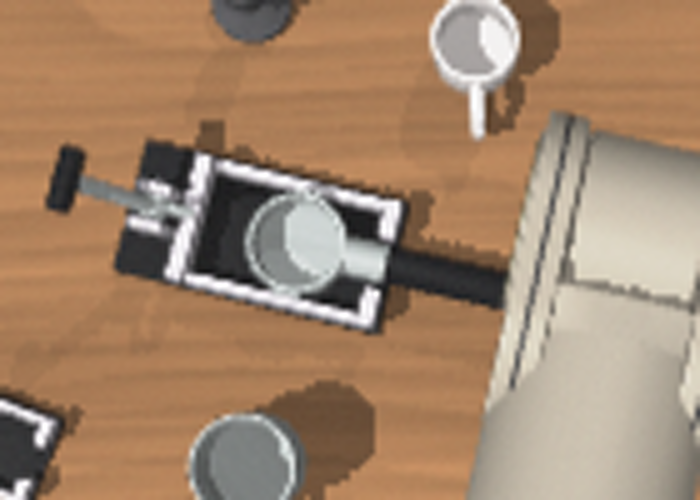

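```bash
cat >> h.py <<'E'
def fbp(c,p,z):
    K=np.array(c['K']);R,_=cv2.Rodrigues(np.array(c['rvec'],float));t=np.array(c['tvec']).ravel()
    d=np.array([(p[0]-K[0,2]),(p[1]-K[1,2])])/K[0,0];th=np.hypot(*d)
    d=np.r_[d/th*np.sin(th),np.cos(th)];d=R.T@d;o=-R.T@t
    return o+d*(z-o[2])/d[2]
E
python3 - <<'E'
from h import *
import pickle
c=pickle.load(open('wrist2.pkl','rb'))
for p,z in(((377,198),.034),((377,205),.02),((377,190),.048),((315,80),.008),((437,80),.008),((375,50),.034)): print(p,fbp(c,np.array(p)/1.5,z).round(4))
im=c['pixels'][90:150,220:290];cv2.imwrite('pics/w2z.png',cv2.resize(im,None,fx=8,fy=8,interpolation=cv2.INTER_CUBIC))
E
```

```text
(377, 198) [ 0.4646 -0.1167  0.034 ]
(377, 205) [ 0.4625 -0.1238  0.02  ]
(377, 190) [ 0.4668 -0.1095  0.048 ]
(315, 80) [ 0.4404 -0.0114  0.008 ]
(437, 80) [ 0.5353 -0.037   0.008 ]
(375, 50) [ 0.4924 -0.006   0.034 ]
```

View pics/w2z.png

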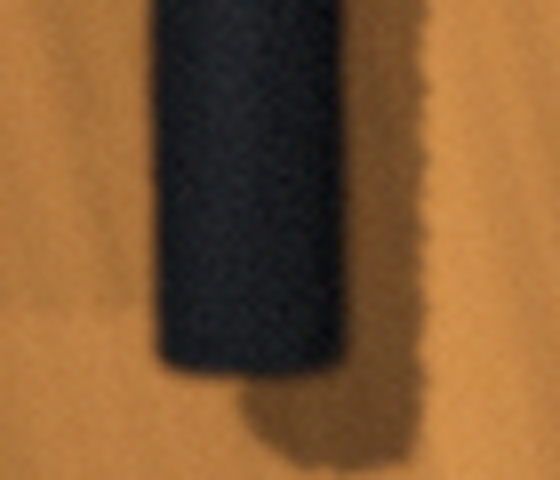

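Call:
{"op": "arm_command", "data": {
  "commands": [
    [[-0.3,0,-5,0,0,0],[-0.3,0,-10,0,0,0],[-0.3,0,-15,0,0,0],[-0.3,0,-18,0,0,0],[-0.3,0,-20,0,0,0],[-0.3,0,-20.8,0,0,0],[-0.3,0,-20.8,0,0,0],[-0.3,0,-20.8,0,0,0]]
  ]
}}

```text
clock: 3.5
position: [0.4589, -0.1571, 0.0243]
ee_rot: [0.432, -0.559, 0.56, -0.433]
ft_force: [0.6, 0.3, 0.8]
grip_width: -0.002
```

```bash
python3 - <<'E'
from h import *
print(manip.get_obs()['ft_force'])
c=cam('wrist');save(c,'w3.png')
E
```

```text
[0.55999523 0.33597226 0.77534668]
```

View pics/w3.png

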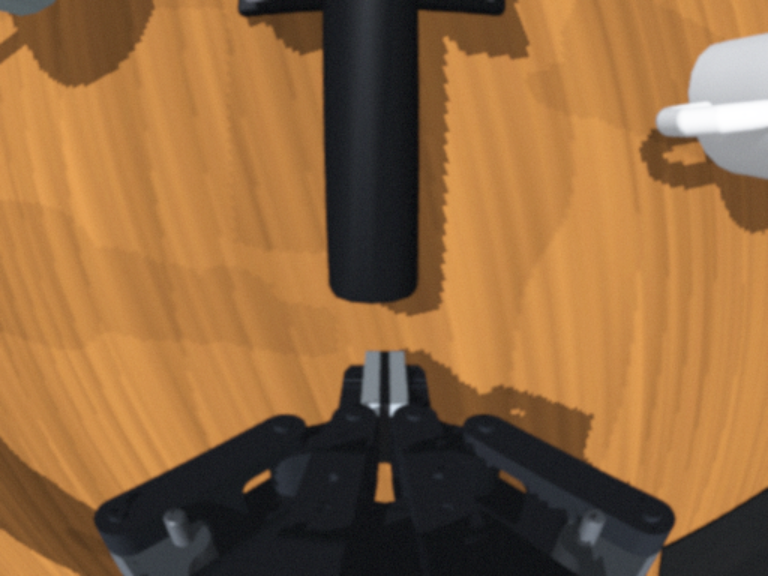

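Call:
{"op": "arm_command", "data": {
  "commands": [
    [[-0.3,0.1,0,0,0,0],[-0.2,0.5,0,0,0,0],[-0.1,0.9,0,0,0,0],[0.0,1.3,0,0,0,0],[0.1,1.6,0,0,0,0],[0.2,1.9,0,0,0,0],[0.25,2.2,0,0,0,0],[0.33,2.5,0,0,0,0],[0.4,2.8,0,0,0,0],[0.48,3.1,0,0,0,0],[0.56,3.4,0,0,0,0],[0.64,3.7,0,0,0,0]]
  ]
}}

```text
clock: 4.75
position: [0.4645, -0.1202, 0.0233]
ee_rot: [0.432, -0.56, 0.56, -0.432]
ft_force: [-1.2, -2.9, -0.7]
grip_width: 0.002
```

```bash
python3 - <<'E'
from h import *
print(manip.get_obs()['ft_force'])
c=cam('wrist');save(c,'w4.png')
E
```

```text
[-1.2072262  -2.89556294 -0.72187949]
```

View pics/w4.png

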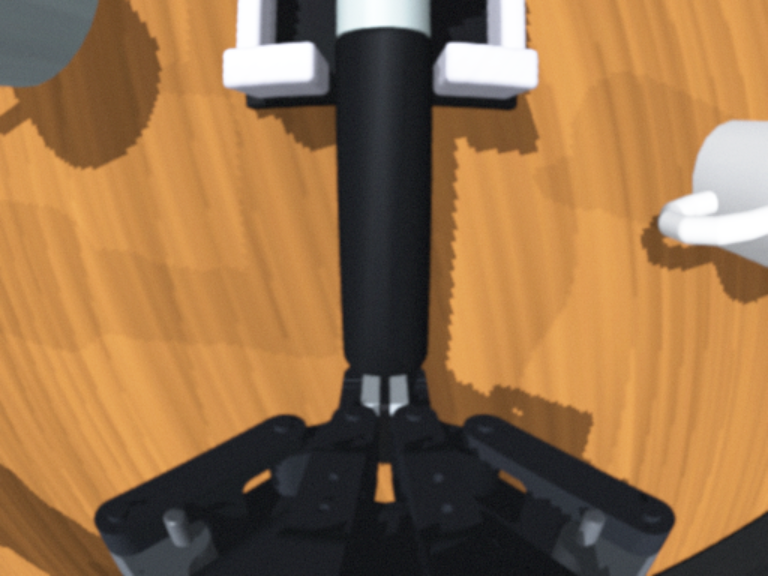

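Call:
{"op": "arm_command", "data": {
  "commands": [
    [[0.08,0.3,0,0,0,0],[0.15,0.6,0,0,0,0],[0.23,0.9,0,0,0,0],[0.31,1.2,0,0,0,0],[0.39,1.5,0,0,0,0],[0.44,1.7,0,0,0,0],[0.47,1.8,0,0,0,0]]
  ]
}}

```text
clock: 5.5
position: [0.4692, -0.102, 0.0233]
ee_rot: [-0.432, 0.56, -0.56, 0.432]
ft_force: [-0.5, -2.2, -0.5]
grip_width: -0.004
```

Call:
{"op": "arm_command", "data": {
  "commands": [
    [[0.04,0.15,0,0,0,0],[0.06,0.25,0,0,0,0]]
  ]
}}

```text
clock: 5.7
position: [0.4698, -0.0998, 0.0233]
ee_rot: [0.432, -0.56, 0.56, -0.432]
ft_force: [-0.8, -2.4, -1.1]
grip_width: -0.003
```

Call:
{"op": "arm_command", "data": {
  "commands": [
    [[0.04,0.15,0,0,0,0],[0.08,0.3,0,0,0,0]]
  ]
}}

```text
clock: 5.9
position: [0.4704, -0.0973, 0.0233]
ee_rot: [0.432, -0.56, 0.56, -0.432]
ft_force: [-2.5, -9.4, 1.9]
grip_width: 0.0
```

Call:
{"op": "arm_command", "data": {
  "commands": [
    [[0.04,0.15,0,0,0,0],[0.05,0.2,0,0,0,0]]
  ]
}}

```text
clock: 6.1
position: [0.4704, -0.0973, 0.0234]
ee_rot: [0.432, -0.559, 0.561, -0.431]
ft_force: [-2.9, -13.2, 1.6]
grip_width: 0.002
```

Call:
{"op": "arm_command", "data": {
  "commands": [
    [[0.02,0.1,0,0,0,0],[0.04,0.15,0,0,0,0]]
  ]
}}

```text
clock: 6.3
position: [0.4704, -0.0972, 0.0234]
ee_rot: [0.433, -0.559, 0.561, -0.43]
ft_force: [-5.2, -18.4, 3.1]
grip_width: -0.003
```

Call:
{"op": "arm_command", "data": {
  "commands": [
    [[-0.3,-1,0,0,0,0],[-0.8,-3,0,0,0,0],[-1,-4,1,0,0,0],[-1,-4,6,0,0,0],[-1,-4,11,0,0,0],[-1,-4,16,0,0,0],[-1,-4,21,0,0,0],[-1,-4,21,0,0,0]]
  ]
}}

```text
clock: 7.1
position: [0.4644, -0.1339, 0.2404]
ee_rot: [0.429, -0.558, 0.562, -0.435]
ft_force: [0.1, 0.6, -0.8]
grip_width: 0.003
```

```bash
python3 - <<'E'
from h import *
c=cam('wrist');save(c,'w5.png')
c=cam('top');cv2.imwrite('pics/t5.png',cv2.resize(c['pixels'][170:270,150:290],None,fx=5,fy=5,interpolation=cv2.INTER_CUBIC))
E
```

```text
(no output)
```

View pics/w5.png

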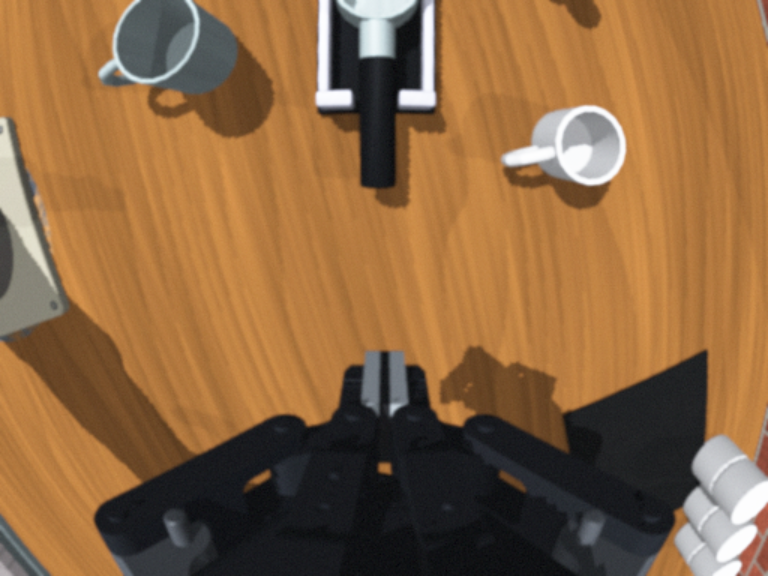

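View pics/t5.png

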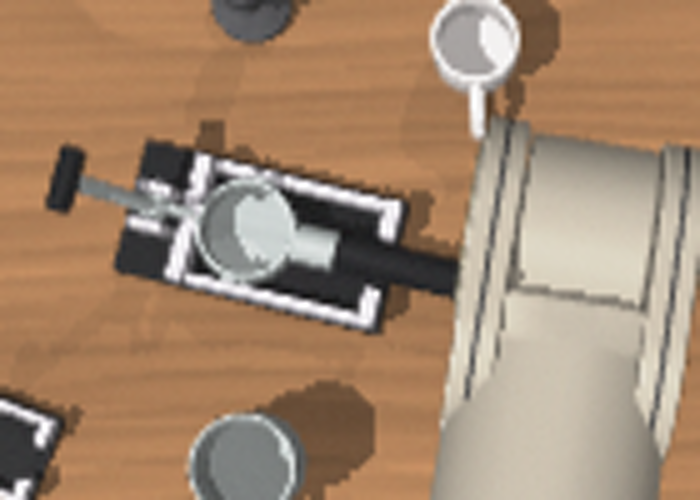

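Call:
{"op": "arm_command", "data": {
  "commands": [
    [[9.4,37.1,0,0,0,0],[9.4,37.1,0,0,0,0],[9.4,37.1,0,0,0,0],[9.4,37.1,0,0,0,0],[9.4,37.1,0,0,0,0],[9.4,37.1,0,0,0,0],[9.4,37.1,0,0,0,0],[9.4,37.1,0,0,0,0],[9.4,37.1,0,0,0,0],[9.4,37.1,0,0,0,0],[9.4,37.1,-4,0,0,0],[9.4,37.1,-8,0,0,0],[9.4,37.1,-12,0,0,0],[9.4,37.1,-12,0,0,0],[9.4,37.1,-12,0,0,0]]
  ]
}}

```text
clock: 8.7
position: [0.5555, 0.2364, 0.114]
ee_rot: [0.432, -0.56, 0.56, -0.431]
ft_force: [0.5, 0.3, 0.4]
grip_width: 0.001
```

```bash
python3 - <<'E'
from h import *
c=cam('wrist');save(c,'w6.png')
c=cam('scene');cv2.imwrite('pics/s6.png',cv2.resize(c['pixels'][130:250,220:370],None,fx=5,fy=5,interpolation=cv2.INTER_CUBIC))
E
```

```text
(no output)
```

View pics/w6.png

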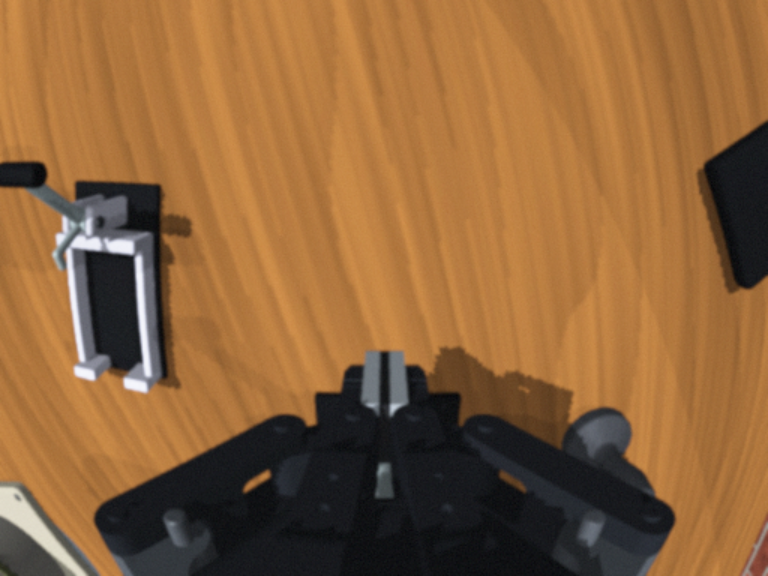

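View pics/s6.png

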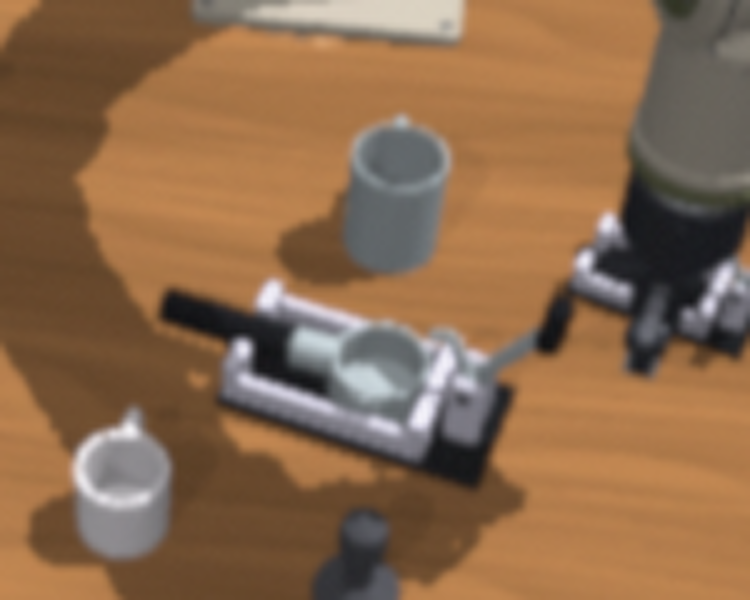

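Call:
{"op": "arm_command", "data": {
  "commands": [
    [[-0.3,-1.2,0.4,0,0,0],[-0.6,-2.4,0.4,0,0,0],[-0.8,-3.2,0.4,0,0,0],[-0.93,-3.7,0.4,0,0,0],[-1.06,-4.2,0.4,0,0,0],[-1.18,-4.7,0.4,0,0,0],[-1.31,-5.2,0.4,0,0,0],[-1.44,-5.7,0.4,0,0,0]]
  ]
}}

```text
clock: 9.6
position: [0.5408, 0.1803, 0.1172]
ee_rot: [0.432, -0.56, 0.56, -0.432]
ft_force: [0.6, 2.4, 1.9]
grip_width: -0.002
```

Call:
{"op": "arm_command", "data": {
  "commands": [
    [[-0.13,-0.5,0,0,0,0],[-0.26,-1,0,0,0,0],[-0.39,-1.5,0,0,0,0],[-0.52,-2,0,0,0,0],[-0.64,-2.5,0,0,0,0],[-0.77,-3,0,0,0,0],[-0.9,-3.5,0,0,0,0]]
  ]
}}

```text
clock: 10.3
position: [0.5319, 0.145, 0.1173]
ee_rot: [0.432, -0.56, 0.56, -0.432]
ft_force: [-0.0, -0.4, -0.5]
grip_width: -0.003
```

```bash
python3 - <<'E'
from h import *
print(manip.get_obs()['ft_force'])
c=cam('scene');cv2.imwrite('pics/s7.png',cv2.resize(c['pixels'][130:250,220:370],None,fx=5,fy=5,interpolation=cv2.INTER_CUBIC))
E
```

```text
[-0.00739126 -0.35924397 -0.50195712]
```

View pics/s7.png

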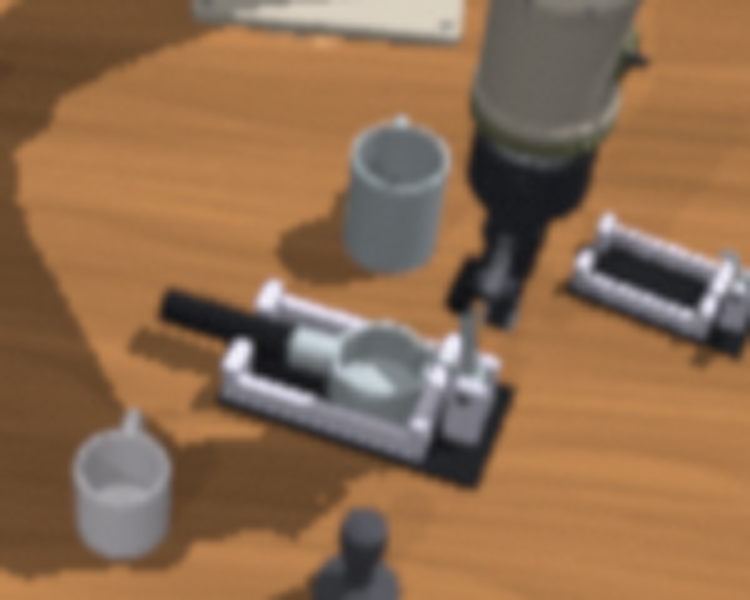

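Call:
{"op": "arm_command", "data": {
  "commands": [
    [[-0.13,-0.5,0,0,0,0],[-0.26,-1,0,0,0,0],[-0.39,-1.5,0,0,0,0],[-0.52,-2,0,0,0,0],[-0.64,-2.5,0,0,0,0],[-0.64,-2.5,0,0,0,0],[-0.64,-2.5,0,0,0,0]]
  ]
}}

```text
clock: 11.05
position: [0.5257, 0.1207, 0.1174]
ee_rot: [-0.432, 0.56, -0.56, 0.432]
ft_force: [-0.7, -0.5, -0.2]
grip_width: -0.001
```

```bash
python3 - <<'E'
from h import *
print(manip.get_obs()['ft_force'])
c=cam('scene');cv2.imwrite('pics/s8.png',cv2.resize(c['pixels'][130:250,220:370],None,fx=5,fy=5,interpolation=cv2.INTER_CUBIC))
E
```

```text
[-0.6737774  -0.49251594 -0.20233884]
```

View pics/s8.png

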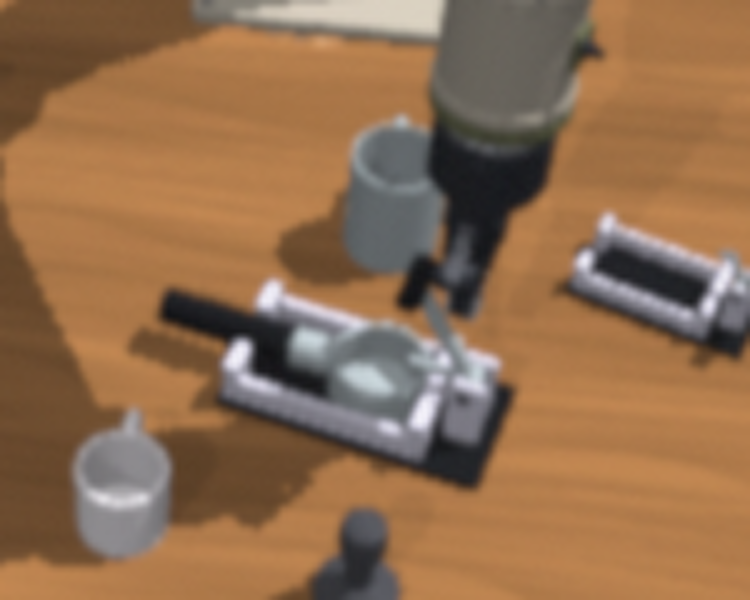

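Call:
{"op": "arm_command", "data": {
  "commands": [
    [[0.75,3,0,0,0,0],[1.5,6,1,0,0,0],[2,9,5,0,0,0],[2,12,10,0,0,0],[2,16,12,0,0,0],[2,20,12,0,0,0],[-2,24,12,0,0,0],[-6,28,12,0,0,0],[-6,30,12,0,0,0],[-6,30,12,0,0,0],[-6,30,12,0,0,0],[-6,30,12,0,0,0]]
  ]
}}

```text
clock: 12.3
position: [0.4666, 0.4195, 0.2373]
ee_rot: [0.432, -0.56, 0.56, -0.432]
ft_force: [-0.4, -0.4, 0.5]
grip_width: -0.002
```

```bash
python3 - <<'E'
from fit import *
s=[.5151,.0723,1.316]
for n in('scene','top'):
    c=cam(n);k=6
    im=cv2.resize(c['pixels'],None,fx=k,fy=k,interpolation=cv2.INTER_CUBIC)
    def L(P,col,cl=True):
        q=(proj(c,w(s,P))+.5)*k-.5
        cv2.polylines(im,[q.round().astype(int)],cl,col,1,cv2.LINE_AA)
    L([(.064,0,.056),(.017,0,.133)],(255,0,0),False);L([(.017,-.022,.133),(.017,.022,.133)],(255,0,0),False)
    a=np.linspace(0,6.28,40)
    L(np.c_[.035*np.cos(a),.035*np.sin(a),a*0+.048],(255,255,0)); L([(-.165,-.014,.034),(-.165,.014,.034)],(255,255,0),False)
    u,v=(150,150) if n=='top' else (225,160)
    cv2.imwrite(f'pics/f_{n}.png',im[v*k:(v+100)*k,u*k:(u+130)*k])
print(manip.get_obs()['clock'],manip.get_obs()['ft_force'])
E
```

```text
12.4 [ 0.93864536  0.49490108 -0.10604125]
```

View pics/f_scene.png

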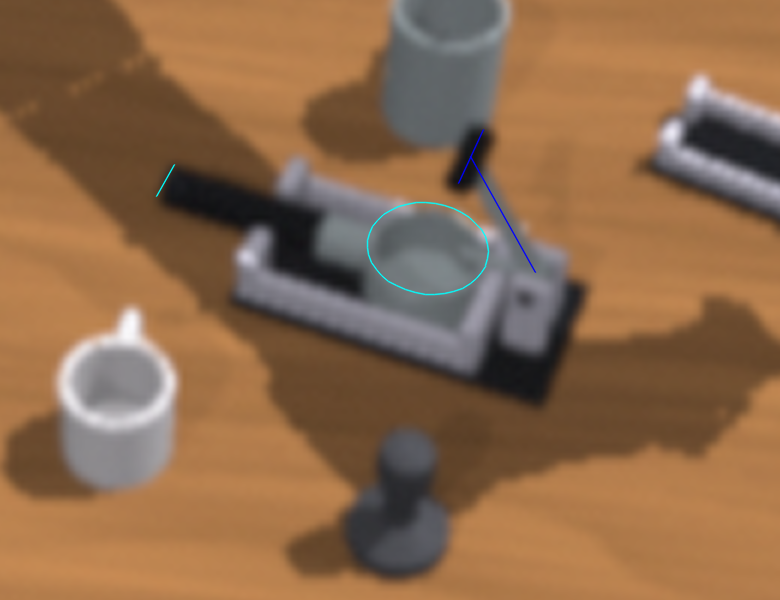

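View pics/f_top.png

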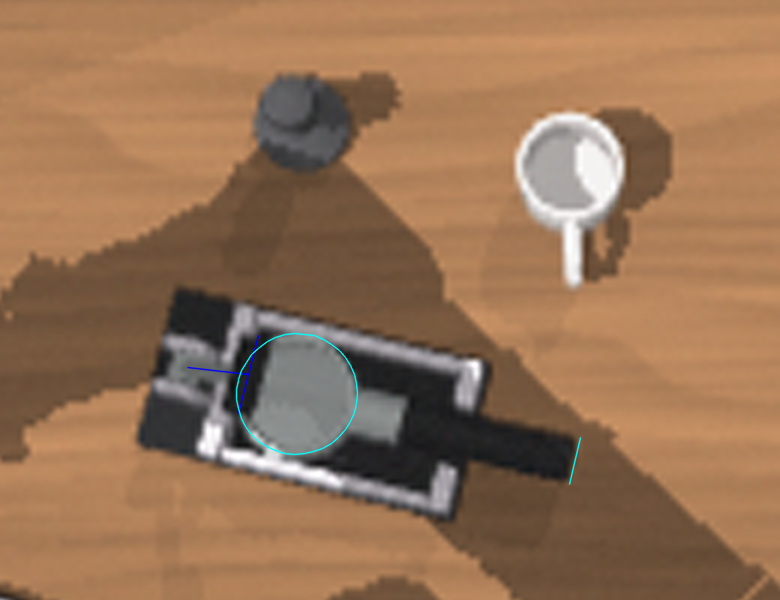

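```bash
python3 -c "
from workcell import manip
print(manip.hand_in())"
```

```text
the job is handed in; nothing more can be done
None
```

I pushed the portafilter home and snapped the clamp over into its locked position, then handed the job in at about 12.4 s; no verdict was reported.

- **Portafilter:** I pushed the handle's end with closed fingers, at about 3 N while it slid. At the back stop the tool stopped moving and the force rose to about 19 N, below the 45 N limit. I then backed off.
- **Clamp:** I pushed the grip from behind at about 2.4 N until the lever was past upright, and it snapped over.
- **Final pictures:** with the arm clear, the head's rim, handle end and lever grip sat within about 1 to 2 pixels (3 to 6 mm) of the home and locked positions. That is no tighter than the 4 and 6 mm limits. The firmer sign that the head is home is that the tool stopped against the back stop. In the pictures the head looked flat, and the tamper and cup looked unmoved. The jug is cut off in these last two pictures, but in an earlier one, taken just after the snap, it stood in place.
- **Disagreement:** the cameras gave positions for the handle's centreline up to about 7 mm apart, so I re-centred by the wrist camera before pushing.
- **Not checked:** I inferred the hook being down inside the rim from the lever's locked angle; I could not see it clearly.

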